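# Shut the injection trainer

### The job

Close up the injection trainer after class by pushing only: first, with the cover still up, push its drawer fully home, then push the clear cover over from behind and ease it gently down until it is fully shut. Grip and lift nothing, leave the trainer standing where it is, and do not disturb the things around it.

Things in the scene. Friction and masses are not known exactly. Their poses are not given: they have to be found in the camera images.
- trainer: injection trainer: dark blue box 130 x 130 mm, deck 62 mm above the bench, about 1.5 kg on rubber feet, loose on the bench (not fixed). A skin-coloured pad in a white frame sits on the deck. Origin: centre of its underside, on the bench. Its x axis runs from the drawer side to the hinge side (away from the robot, within 0.45 rad of straight ahead), z is up.
- drawer (a joint): how far the trainer's drawer is pulled out, in m: 0 = fully home (hard stop), 0.075 at most. It slides out along the trainer's -x, friction about 1.5 N, stays where it is left
- drawer_face (a point): centre of the outer face of the drawer's flat front panel, 34 mm above the bench; the panel is 126 mm wide and 42 mm high (13 to 55 mm above the bench) and has no knob; with the drawer home it lies 73 mm from the trainer's origin along -x
- cover (a joint): opening angle of the trainer's cover, in rad: 0 = shut, lying level over the pad (hard stop), about 1.57 = standing straight up, 1.75 at most. A stiff hinge (0.12 N m) makes it stay at any angle; it must be pushed all the way down
- cover_hinge (a point): middle of the cover's hinge line, at the trainer's far top edge (66 mm along the trainer's +x, 62 mm above the bench); the line runs along the trainer's y
- cover_edge (a point): middle of the cover's free edge, on its outer face (upper face when shut, turned away from the robot when open). Clear sheet with dark blue rim, 138 mm wide, reaching 145 mm from the hinge line; outer face 20 mm out from the hinge line, so 82 mm above the bench when shut. The front rim, 32 mm deep, then hangs in front of the drawer front's top, so the drawer goes in first
- vial_c (a point): small glass vial, 28 mm diameter, 55 mm tall, standing beside the trainer; this point is its centre, half-way up. Bystander: leave alone
- tub_c (a point): white round screw-top tub, 56 mm diameter, 60 mm tall, standing beside the trainer; this point is its centre, half-way up. Bystander: leave alone
- pen_cap_c (a point): dark blue pen cap, 20 mm diameter, 64 mm tall, standing upright near the drawer; this point is its centre, half-way up. Bystander: leave alone
- pen_c (a point): grey injector pen lying flat, about 165 x 16 x 16 mm; this point is its centre, half-way up. Bystander: leave alone
- tray_c (a point): shallow white tray, 160 x 110 x 25 mm; this point is its centre, half-way up. Bystander: leave alone
- gallipot_c (a point): small round white bowl, 70 mm across, 40 mm tall; this point is its centre, half-way up. Bystander: leave alone
- swab_box_c (a point): pale swab packet box, 70 x 100 x 50 mm; this point is its centre, half-way up. Bystander: leave alone
Mind the look-alikes: they are no part of the job. Leave any green or pink look-alike of the trainer alone.

How it is judged:
On the way, in this order (a step that is already met when the one before it is completed fails the run):
1. the drawer is pushed home while the cover is still up (value of joint drawer below 0.003 m and value of joint cover above 0.7 rad), for 0.2 s.
2. the cover is pushed down shut over the closed drawer (value of joint drawer below 0.003 m and value of joint cover below 0.04 rad), for 0.2 s.
At the end, for the whole second after the job is handed in: the drawer is home (within 3 mm), the cover is shut (within 0.04 rad, about 6 mm at its edge) and at rest, and the trainer and all bystanders are within 30 mm of where they began (all of step 2 and linear speed of trainer below 0.01 m/s and velocity of joint cover between -0.05 and 0.05 rad/s and distance of each of trainer, vial_c, tub_c, pen_cap_c, pen_c, tray_c, gallipot_c, swab_box_c from where it was at the start of the episode below 0.03 m); the robot touches nothing.
It fails at once if a bystander is lifted, knocked over or shifted by more than 30 mm (distance of any of vial_c, tub_c, pen_cap_c, pen_c, tray_c, gallipot_c, swab_box_c from where it was at the start of the episode above 0.03 m or angle between any of vial_c, tub_c, pen_cap_c's own z axis and vertical above 0.6 rad).
It fails at once if the fingers grip the trainer, its drawer or its cover, or strain against them (over 35 N), while the drawer or the cover is still open (contact force between the fingers and trainer above 35 N and (value of joint drawer above 0.006 m or value of joint cover above 0.15 rad)).
It fails at once if the trainer is lifted, tipped or shoved more than 30 mm out of its place (distance of trainer from where it was at the start of the episode above 0.03 m or angle between trainer's own z axis and vertical above 0.12 rad).
It fails at once if the cover is slammed (swings shut faster than 3 rad/s) (velocity of joint cover below -3 rad/s).
It also fails if it takes over 54 s, if anything falls off the work surface, if the arm or the gripper's body presses on something with over 40 N, if the wrist force passes 120 N, or if a joint passes its speed limit or range.

### The arm

A 6-joint arm with a two-finger parallel gripper is mounted at the origin on the work surface. World frame = base frame: x ahead of the robot, y to its left, z up, the work surface at z = 0. Lengths are in m, angles in rad, forces in N, time in s.
With the tool pointing down it reaches from about 0.375 to 0.9 m from the base axis. Payload 3.1 kg.
Tool frame: the origin (TCP) lies where the fingers leave the gripper's body, on its centre line; the fingertips stand 73 mm ahead of it and the grasp point (between the pads) lies 54 mm ahead of it; z points along the fingers, y is the line along which they close (so a half turn about z gives the same grasp; the last joint's range is limited). The gripper opens to 85 mm and grips with 20 to 120 N. Pads are 22 mm wide; open, the fingers measure 114 mm over their backs; the gripper's body (76 mm by 85 mm) begins 54 mm behind the grasp point. The pads swing forward as they close: fully open they stand 13 mm farther back than shut.
Start: joints at [1.026, 0.527, 1.433, -0, 1.181, -0.178], TCP at [0.224, 0.583, 0.304] pointing down, gripper open.
Joint ranges: [-3.08, 3.08], [-0.75, 2.2], [0.22, 2.44], [-1.43, 4.57], [0, 2.65], [-2.85, 2.85]. Speed limits (rad/s): [2.79, 2.79, 3.14, 3.14, 3.14, 3.14].

### API

Orientations are given as a rotation vector (axis times angle).
In Python, from workcell import arm, viewer, job_done gives the robot as it stands.
- The arm moves only by the tool send_rows, never from a script. Its argument "deltas" is text: rows parted by semicolons, each of 6 numbers parted by spaces: the shift along the tool's x, y, z in cm, then the turn, a rotation vector about the tool's x, y, z in rad. In form: x y z wx wy wz; .... A call has 1 to 5 rows; each row is the pose to reach, as a shift and turn from the pose commanded when the call began, along the tool's axes at that moment; what a row does not reach only later rows make up. A row lasts 1/10 s, in which the tool goes at most 50 mm and 8.59 degrees, less where a joint would pass 70% of its speed; a pose out of reach is approached as far as the arm can. A call with a gripper value outside its range is refused whole. "hand" is the opening, from 0 (shut) to 1 (fully open), set as the call begins (left out, the last holds). The fingers move at their own pace and stop on an object; "squeeze" is the grip in N (left out, the last holds). Time passes only in rows, so rows that repeat a pose let the fingers close. It gives the time, the measured TCP pose, the force, the opening and the grip force at its end, in the units of the state.
- arm.get_obs(): the state, without advancing time (a new reading comes with each control period).
- viewer.snapshot(name): name is "scene" or "top"; returns a dict with "pixels" (400x640x3 uint8, red, green, blue), "z_map" (400x640 float32, m along the optical axis (not along the pixel's ray), 0 where there is no reading), "mtx" (3x3 intrinsics, pixels), "rvec" (rotation vector, rad) and "tvec" (3), from world to camera coordinates, as OpenCV has them. Camera axes: x right, y down, z forward; pixel columns grow to the right and rows downward; lengths in m; the calibration is good to about 2 mm. A picture is of the moment at which its call begins.
- job_done(): hands the job in; it is judged then, once.
Trained networks look in a picture, given as the dict that the camera call returned (one of the last four; its "shot" number tells which), for a name from the list of things; names that differ only in an ending like _2 or _b are one class to them, and where a whole thing is asked for, a point or a joint stands for the part that bears it (a point fixed in the world has none). Each returns a list of dicts, best first, with "score" (0 to 1); they miss things now and then, are a little off and sometimes report something else, mostly with a low value. They report only what shows in the picture. A call takes as long as a camera call. They do not tell look-alikes from the thing itself.
- viewer.look_for(picture, target): "position" ([x, y, z] in m, in world coordinates, good to about 4 mm: the middle of the surface that is visible of it).
The state is a dict: "time_s": time; "joint_pos": joint angles; "dq": joint speeds; "joint_torque": joint torques, N m; "eef_pos": TCP position; "tcp_rot": TCP orientation; "ft_force": force on the tool from outside, world axes, zero at the start; "wrist_torque": the same for the moment, N m; "grip_width": opening from 0.0 (shut) to 1.0 (fully open); "gripper_force": force on a finger pad.
Only numpy, scipy, OpenCV 4.12 (cv2) and the standard library are available. Lean on these libraries where they do the work, as an engineer would, in place of code of your own. Each camera call takes 0.05 s, during which the arm holds its last target. There are 200 camera calls.

## Working session

There is one attempt and no reset: what is moved stays moved. The work goes in short steps, Python scripts to look and compute and a tool call to move; the robot and the scene stay as the last step left them, time stands still between calls to the robot, and variables do not carry over. Pictures are saved under pics/ and viewed, at most 10 in all, crops included, and the job is handed in when it is done.

Besides the shell and the picture viewer there is one more tool, called after "Call:" as a command line: name --argument value ..., lists and objects as JSON in quotes. send_rows: Moves the arm, as the interface text tells. Its arguments: {"type":"object","properties":{"deltas":{"type":"string"},"hand":{"type":"number"},"squeeze":{"type":"number"}},"required":["deltas"]}

```bash
mkdir -p pics; ls
cat > h.py <<'E'
import numpy as np,cv2
from workcell import arm,viewer,job_done
def snap(n,f=None):
    p=viewer.snapshot(n)
    if f: cv2.imwrite('pics/'+f,p['pixels'][:,:,::-1])
    return p
def cloud(p):
    z=p['z_map'];K=p['mtx'];R=cv2.Rodrigues(np.array(p['rvec'],float))[0];t=np.array(p['tvec']).ravel()
    v,u=np.mgrid[:400,:640]
    c=np.stack([(u-K[0][2])/K[0][0]*z,(v-K[1][2])/K[1][1]*z,z],-1)
    w=(c-t)@R; w[z==0]=np.nan
    return w
E
python3 - <<'E'
from h import *
for n in['scene','top']:
    p=snap(n,n+'1.png')
    np.savez('pics/'+n+'1.npz',w=cloud(p),px=p['pixels'])
    for t in ['trainer','drawer_face','cover_edge','cover_hinge','vial_c','tub_c','pen_cap_c','pen_c','tray_c','gallipot_c','swab_box_c']:
        print(n,t,[(np.round(d['position'],3).tolist(),round(d['score'],2)) for d in viewer.look_for(p,t)[:3]])
o=arm.get_obs();print(o)
E
```

```text
pics
scene trainer [([0.441, -0.134, 0.082], 0.97), ([0.466, 0.305, 0.081], 0.95), ([0.679, 0.026, 0.145], 0.56)]
scene drawer_face [([0.498, 0.303, 0.031], 0.67)]
scene cover_edge [([0.679, 0.024, 0.148], 0.91), ([0.456, 0.308, 0.083], 0.8), ([0.426, -0.136, 0.082], 0.64)]
scene cover_hinge [([0.673, 0.02, 0.151], 0.76), ([0.432, -0.131, 0.082], 0.59)]
scene vial_c [([0.621, 0.167, 0.032], 0.66), ([0.628, -0.128, 0.054], 0.56)]
scene tub_c [([0.627, -0.128, 0.057], 0.98)]
scene pen_cap_c [([0.522, 0.171, 0.043], 0.7)]
scene pen_c [([0.496, 0.488, 0.016], 0.63), ([0.68, 0.024, 0.145], 0.21)]
scene tray_c [([0.634, -0.481, 0.0], 0.81)]
scene gallipot_c [([0.393, -0.45, 0.029], 0.58)]
scene swab_box_c [([0.651, 0.462, 0.048], 0.79), ([0.68, 0.022, 0.146], 0.52)]
top trainer [([0.417, -0.136, 0.085], 0.88), ([0.433, 0.298, 0.081], 0.77), ([0.607, 0.022, 0.072], 0.65)]
top drawer_face [([0.528, 0.025, 0.024], 0.79)]
top cover_edge [([0.647, 0.024, 0.196], 0.95), ([0.42, -0.141, 0.081], 0.86), ([0.436, 0.309, 0.088], 0.6)]
top cover_hinge [([0.416, -0.137, 0.079], 0.87), ([0.606, -0.129, 
[... 370 characters left out ...]
': 1.2, 'joint_pos': array([ 1.02551232e+00,  5.27508230e-01,  1.43271557e+00,  2.69078151e-06,
        1.18139041e+00, -1.78515431e-01]), 'dq': array([ 1.45994570e-03, -7.23393356e-05,  4.16130371e-04,  5.76188837e-04,
       -9.68762996e-04, -2.12443822e-03]), 'joint_torque': array([ 1.44983853e-03, -4.42324090e+01, -1.78419077e+01, -1.15537482e-04,
        7.17312796e-04, -2.97873640e-06]), 'eef_pos': array([0.22409225, 0.58341575, 0.30390037]), 'tcp_rot': array([-5.72894788e-01, -3.08890488e+00,  3.02857199e-05]), 'ft_force': array([-0.17387442, -0.4381176 , -0.4792697 ]), 'wrist_torque': array([0.01532622, 0.00786622, 0.01156091]), 'gripper_force': 0.0, 'grip_width': 0.9998164556805876}
```

View pics/scene1.png

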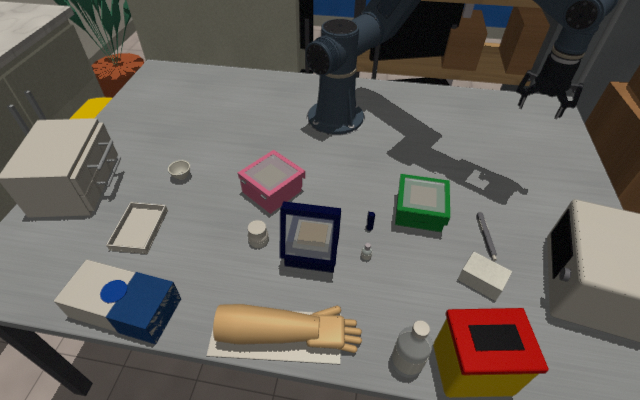

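View pics/top1.png

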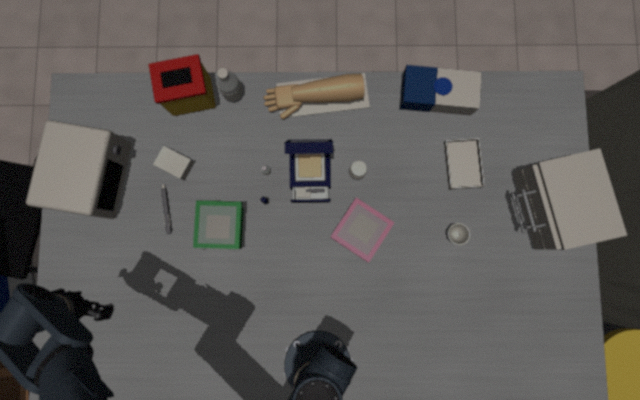

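The blue trainer is at about (310,165) in the top picture. Its drawer is out at rows 190–200, and the cover stands up at rows 140–152. The pink and green boxes are look-alikes. The tub is at (358,169), the vial at (265,170) and the pen cap at (265,200). Next I measure the pose from the depth data.

Run:
```python
from h import *
for n in['scene','top']:
    d=np.load(f'pics/{n}1.npz');w=d['w'];px=d['px'].astype(int)
    m=(w[...,0]>.44)&(w[...,0]<.85)&(abs(w[...,1]-.024)<.11)&(w[...,2]>.008)
    m&=~((w[...,1]<-.06)&(w[...,0]<.66)&(w[...,0]>.58)&(w[...,1]<-.09))
    P=w[m]
    print(n,len(P))
    for lo in np.arange(0,.24,.01):
        s=P[(P[:,2]>=lo)&(P[:,2]<lo+.01)]
        if len(s)>4: print(round(lo,2),len(s),np.round(np.percentile(s[:,0],[1,50,99]),3),np.round(np.percentile(s[:,1],[1,50,99]),3))
    for nm,(a,b) in dict(cov=(.12,.23),dr=(.02,.06)).items():
        s=P[(P[:,2]>=a)&(P[:,2]<b)]
        if nm=='dr': s=s[s[:,0]<.56]
        if len(s)>10:
            r=cv2.minAreaRect(s[:,:2].astype(np.float32)*1000);print(nm,r)
# bystanders
d=np.load('pics/top1.npz')['w']
for nm,c in dict(vial=(.61,.165),cap=(.52,.165),tub=(.607,-.128)).items():
    s=d[(np.hypot(d[...,0]-c[0],d[...,1]-c[1])<.05)&(d[...,2]>.02)];print(nm,len(s),np.round([s.min(0),s.max(0)],3))
```

```text
scene 4385
0.0 17 [0.444 0.683 0.685] [-0.081  0.016  0.084]
0.01 130 [0.442 0.683 0.687] [-0.083  0.018  0.087]
0.02 173 [0.444 0.684 0.813] [-0.083  0.055  0.123]
0.03 196 [0.442 0.799 0.839] [-0.084  0.078  0.133]
0.04 305 [0.446 0.835 0.849] [-0.083  0.102  0.131]
0.05 14 [0.441 0.456 0.841] [-0.086 -0.075  0.095]
0.06 174 [0.443 0.839 0.849] [-0.084  0.023  0.085]
0.07 285 [0.443 0.702 0.85 ] [-0.084  0.006  0.091]
0.08 214 [0.444 0.697 0.702] [-0.083  0.018  0.091]
0.09 204 [0.69  0.694 0.698] [-0.045  0.022  0.09 ]
0.1 184 [0.687 0.691 0.694] [-0.045  0.026  0.092]
0.11 203 [0.683 0.688 0.692] [-0.045  0.026  0.091]
0.12 204 [0.681 0.685 0.689] [-0.046  0.023  0.09 ]
0.13 204 [0.677 0.681 0.686] [-0.044  0.026  0.092]
0.14 218 [0.674 0.678 0.683] [-0.046  0.021  0.091]
0.15 215 [0.671 0.675 0.679] [-0.046  0.021  0.09 ]
0.16 223 [0.667 0.672 0.676] [-0.045  0.023  0.091]
0.17 224 [0.665 0.669 0.673] [-0.046  0.026  0.091]
0.18 215 [0.662 0.666 0.67 ] [-0.047  0.024  0.09 ]
0.19 417 [0.628 0.661 0.667] [-0.046  0.024  0.089]
0.2 366 [0.639 0.655 0.663] [-0.046  0.022  0.09 ]
co
[... 842 characters left out ...]
.682 0.684] [-0.024 -0.014  0.008]
0.15 8 [0.674 0.677 0.678] [-0.047 -0.037  0.076]
0.16 17 [0.671 0.672 0.673] [0.033 0.059 0.09 ]
0.17 11 [0.668 0.669 0.67 ] [-0.003  0.017  0.034]
0.19 157 [0.629 0.635 0.664] [-0.046  0.02   0.088]
0.2 403 [0.628 0.648 0.662] [-0.046  0.022  0.09 ]
0.21 15 [0.642 0.657 0.658] [-0.043  0.019  0.086]
cov ((656.9622802734375, 21.655651092529297), (138.0438690185547, 57.928802490234375), 89.83927154541016)
dr ((531.99609375, 19.82648468017578), (127.91136169433594, 51.03209686279297), 89.75511932373047)
vial 66 [[0.601 0.151 0.021]
 [0.627 0.178 0.062]]
cap 48 [[0.503 0.156 0.023]
 [0.523 0.176 0.07 ]]
tub 257 [[ 0.584 -0.161  0.023]
 [ 0.634 -0.106  0.069]]
```

Call:
send_rows --deltas "-3.3 -3.5 0 0 0 -0.073; -6.6 -7 0 0 0 -0.146; -9.9 -10.5 0 0 0 -0.22; -13.2 -14 0 0 0 -0.293; -16.5 -17.5 0 0 0 -0.366" --hand 0

```text
time_s: 1.7
eef_pos: [0.3158, 0.3593, 0.3041]
tcp_rot: [-0.005, 3.141, 0.001]
ft_force: [0.6, 0.1, 0.2]
grip_width: 0.143
gripper_force: 0.0
```

Call:
send_rows --deltas "-1.8 -4.5 0 0 0 0; -3.6 -9 0 0 0 0; -5.4 -13.5 0 0 0 0; -7.2 -18 0 0 0 0; -9 -22.5 0 0 0 0"

```text
time_s: 2.2
eef_pos: [0.4058, 0.134, 0.3043]
tcp_rot: [0.001, 3.14, 0.0]
ft_force: [0.2, 0.2, -0.5]
grip_width: 0.003
gripper_force: 0.0
```

Call:
send_rows --deltas "-1 -3.7 2 0 0 0; -2 -7.4 5 0 0 0; -4 -11.2 9 0 0 0; -4.5 -11.2 13 0 0 0; -4.5 -11.2 17 0 0 0"

```text
time_s: 2.7
eef_pos: [0.4526, 0.0216, 0.1326]
tcp_rot: [0.006, 3.137, -0.002]
ft_force: [0.5, 0.8, 0.4]
grip_width: -0.003
gripper_force: 0.0
```

Call:
send_rows --deltas "0 0 2.6 0 0 0; -1.5 0 2.6 0 0 0; -3 0 2.6 0 0 0; -4 0 2.6 0 0 0; -5 0 2.6 0 0 0"

```text
time_s: 3.2
eef_pos: [0.5004, 0.0237, 0.1079]
tcp_rot: [-0.001, -3.14, -0.0]
ft_force: [-2.4, -1.2, -0.9]
grip_width: 0.0
gripper_force: 0.8
```

Call:
send_rows --deltas "-0.6 0 0 0 0 0; -1.2 0 0 0 0 0; -1.8 0 0 0 0 0; -2.2 0 0 0 0 0; -2.5 0 0 0 0 0"

```text
time_s: 3.7
eef_pos: [0.5252, 0.024, 0.108]
tcp_rot: [-0.001, -3.141, -0.0]
ft_force: [-0.8, 1.0, 1.2]
grip_width: 0.001
gripper_force: 0.8
```

Call:
send_rows --deltas "-0.2 0 0 0 0 0; -0.4 0 0 0 0 0; -0.6 0 0 0 0 0; -0.8 0 0 0 0 0; -0.8 0 0 0 0 0"

```text
time_s: 4.2
eef_pos: [0.5332, 0.0237, 0.1079]
tcp_rot: [-0.001, -3.142, -0.0]
ft_force: [-1.3, 0.7, -0.3]
grip_width: -0.002
gripper_force: 0.7
```

Call:
send_rows --deltas "-0.1 0 0 0 0 0; -0.2 0 0 0 0 0; -0.3 0 0 0 0 0; -0.4 0 0 0 0 0; -0.4 0 0 0 0 0"

```text
time_s: 4.7
eef_pos: [0.5338, 0.0238, 0.1077]
tcp_rot: [-0.0, -3.133, -0.001]
ft_force: [-8.7, -0.3, 5.1]
grip_width: 0.003
gripper_force: 4.0
```

Run:
```python
from h import *
print(arm.get_obs()['ft_force'])
p=snap('scene','s2.png');w=cloud(p);np.savez('pics/s2.npz',w=w)
im=cv2.imread('pics/s2.png')[150:300,220:420];cv2.imwrite('pics/s2c.png',cv2.resize(im,None,fx=4,fy=4))
a=np.load('pics/scene1.npz')['w']
for n,q in(('0',a),('1',w)):
    for b in((.6,.66),(.1,.12),(.15,.16)):
        lo,hi=(.1,.12) if b[0]==.6 else b
        s=q[(q[...,2]>lo)&(q[...,2]<hi)&(q[...,0]>.64)&(q[...,0]<.75)&(abs(q[...,1]-.022)<.08)];print(n,b,len(s),np.median(s,0))
```

```text
[-8.72226638 -0.29888914  5.10691681]
0 (0.6, 0.66) 387 [0.68923684 0.02575699 0.11065457]
0 (0.1, 0.12) 387 [0.68923684 0.02575699 0.11065457]
0 (0.15, 0.16) 215 [0.67532619 0.02146755 0.15482376]
1 (0.6, 0.66) 399 [0.68946044 0.02394759 0.10992312]
1 (0.1, 0.12) 399 [0.68946044 0.02394759 0.10992312]
1 (0.15, 0.16) 226 [0.67530938 0.01986078 0.15461355]
```

Call:
send_rows --deltas "2 0 0 0 0 0; 4 0 0 0 0 0; 4 0 -4 0 0 0; 4 0 -9 0 0 0; 4 0 -14 0 0 0"

```text
time_s: 5.25
eef_pos: [0.4979, 0.0234, 0.2494]
tcp_rot: [0.002, 3.14, -0.001]
ft_force: [1.6, -0.1, -1.1]
grip_width: -0.001
gripper_force: 0.0
```

Call:
send_rows --deltas "0 0 -5 0 0 0; 0 0 -9 0 0 0; -5 0 -9 0 0 0; -10 0 -9 0 0 0; -14 0 -9 0 0 0"

```text
time_s: 5.75
eef_pos: [0.6405, 0.0232, 0.3398]
tcp_rot: [0.002, 3.134, -0.002]
ft_force: [0.8, -0.5, 0.4]
grip_width: -0.002
gripper_force: 0.0
```

Call:
send_rows --deltas "-4 0 0 0 0 0; -8.5 0 0 0 0 0; -8.5 0 0 0 0 0; -8.5 0 2 0 0 0; -8.5 0 5 0 0 0"

```text
time_s: 6.25
eef_pos: [0.7238, 0.0232, 0.2898]
tcp_rot: [0.001, 3.134, -0.002]
ft_force: [-0.4, -0.4, -0.6]
grip_width: -0.006
gripper_force: 0.0
```

Run:
```python
from h import *
print(arm.get_obs()['eef_pos'])
p=snap('scene','s3.png')
im=cv2.imread('pics/s3.png')[130:300,220:420];cv2.imwrite('pics/s3c.png',cv2.resize(im,None,fx=3,fy=3))
```

```text
[0.72384821 0.0232367  0.28977005]
```

View pics/s3c.png

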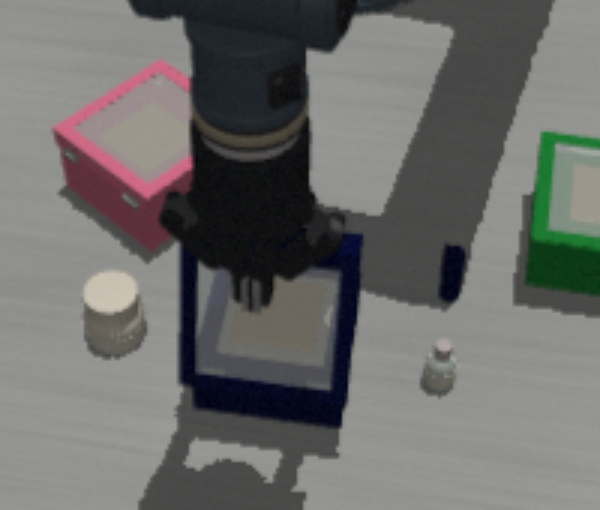

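Call:
send_rows --deltas "0 0 3 0 0 0; 2 0 3 0 0 0; 4 0 3 0 0 0; 4.9 0 3 0 0 0; 5.9 0 3.2 0 0 0"

```text
time_s: 6.8
eef_pos: [0.6637, 0.0234, 0.2573]
tcp_rot: [0.002, 3.137, -0.001]
ft_force: [1.2, 0.5, 0.0]
grip_width: 0.001
gripper_force: 0.4
```

Call:
send_rows --deltas "0.9 0 0.3 0 0 0; 1.8 0 0.6 0 0 0; 2.7 0 1 0 0 0; 3.5 0 1.4 0 0 0; 4.3 0 1.9 0 0 0"

```text
time_s: 7.3
eef_pos: [0.6195, 0.0236, 0.2365]
tcp_rot: [0.001, 3.141, -0.0]
ft_force: [1.3, -0.5, -1.2]
grip_width: -0.001
gripper_force: 0.3
```

Run:
```python
from h import *
print(arm.get_obs()['eef_pos'])
p=snap('scene','s4.png');w=cloud(p)
im=cv2.imread('pics/s4.png')[130:300,220:420];cv2.imwrite('pics/s4c.png',cv2.resize(im,None,fx=3,fy=3))
for a in np.arange(.08,.22,.02):
    s=w[(w[...,2]>a)&(w[...,2]<a+.02)&(w[...,0]>.56)&(w[...,0]<.75)&(w[...,1]>.06)&(w[...,1]<.1)]
    if len(s)>3:print(round(a,2),np.median(s,0).round(3))
```

```text
[0.61951459 0.02358112 0.23650238]
0.08 [0.683 0.076 0.089]
0.1 [0.664 0.077 0.11 ]
0.12 [0.644 0.076 0.13 ]
0.14 [0.623 0.075 0.149]
0.16 [0.605 0.076 0.169]
0.22 [0.632 0.065 0.233]
```

View pics/s4c.png

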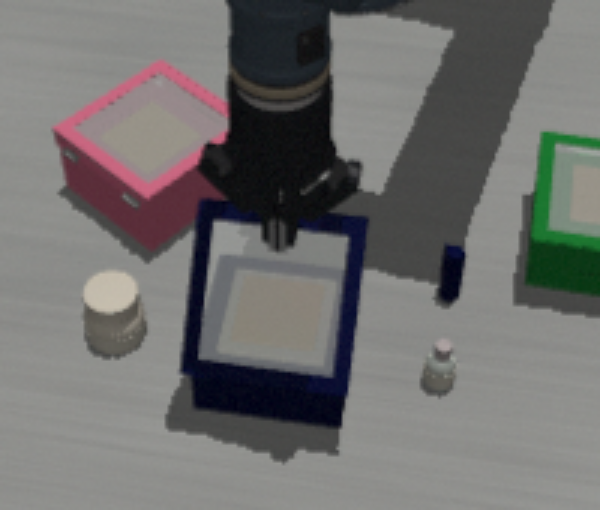

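Call:
send_rows --deltas "0.7 0 0.6 0 0 0; 1.6 0 1.5 0 0 0; 2.5 0 2.4 0 0 0; 3.2 0 3.4 0 0 0; 3.8 0 4.6 0 0 0"

```text
time_s: 7.85
eef_pos: [0.5815, 0.0237, 0.1905]
tcp_rot: [-0.001, -3.142, -0.0]
ft_force: [0.8, -0.7, 1.1]
grip_width: -0.0
gripper_force: 0.3
```

Call:
send_rows --deltas "0.3 0 0.6 0 0 0; 0.5 0 1.2 0 0 0; 0.7 0 1.8 0 0 0; 0.9 0 2.4 0 0 0; 1 0 2.9 0 0 0"

```text
time_s: 8.35
eef_pos: [0.5721, 0.0237, 0.1615]
tcp_rot: [0.001, 3.141, -0.0]
ft_force: [-0.5, 0.2, -0.2]
grip_width: 0.0
gripper_force: 0.2
```

Call:
send_rows --deltas "0.1 0 0.3 0 0 0; 0.1 0 0.5 0 0 0; 0.1 0 0.7 0 0 0; 0.1 0 0.8 0 0 0; 0.1 0 0.8 0 0 0"

```text
time_s: 8.85
eef_pos: [0.5711, 0.0237, 0.1546]
tcp_rot: [0.001, 3.141, -0.0]
ft_force: [-0.7, -0.2, 3.9]
grip_width: 0.002
gripper_force: 2.2
```

Call:
send_rows --deltas "0 0 0.1 0 0 0; 0 0 0.2 0 0 0; 0 0 0.2 0 0 0; 0 0 0.2 0 0 0"

```text
time_s: 9.25
eef_pos: [0.5711, 0.0237, 0.1544]
tcp_rot: [0.001, 3.141, -0.001]
ft_force: [-5.1, 0.2, 16.5]
grip_width: -0.005
gripper_force: 8.1
```

Call:
send_rows --deltas "0 0 -0.5 0 0 0; 0 0 -2 0 0 0; 0 0 -6 0 0 0; 0 0 -11 0 0 0; 0 0 -15 0 0 0"

```text
time_s: 9.75
eef_pos: [0.5715, 0.0237, 0.3042]
tcp_rot: [0.001, 3.14, -0.0]
ft_force: [0.9, -0.0, 0.0]
grip_width: 0.0
gripper_force: 0.0
```

Call:
send_rows --deltas "4 0 -1 0 0 0; 8 0 -1 0 0 0; 12 0 -1 0 0 0; 12 0 -1 0 0 0"

```text
time_s: 10.15
eef_pos: [0.4446, 0.025, 0.3112]
tcp_rot: [-0.001, -3.134, -0.002]
ft_force: [1.1, 0.0, -0.6]
grip_width: 0.002
gripper_force: 0.0
```

Run:
```python
from h import *
print(arm.get_obs()['eef_pos'])
p=snap('scene','s5.png');w=cloud(p)
im=cv2.imread('pics/s5.png')[130:300,220:420];cv2.imwrite('pics/s5c.png',cv2.resize(im,None,fx=3,fy=3))
for a in np.arange(.53,.71,.02):
    s=w[(w[...,0]>a)&(w[...,0]<a+.02)&(w[...,2]>.06)&(w[...,2]<.12)&(w[...,1]>-.045)&(w[...,1]<.09)]
    if len(s)>3:print(round(a,2),len(s),np.median(s,0).round(3),s[:,2].max().round(3))
```

```text
[0.44456548 0.02496138 0.31115297]
0.53 153 [0.545 0.025 0.081] 0.085
0.55 288 [0.56  0.023 0.081] 0.085
0.57 296 [0.58  0.024 0.08 ] 0.085
0.59 304 [0.6   0.023 0.081] 0.084
0.61 320 [0.62  0.023 0.081] 0.085
0.63 327 [0.64  0.024 0.081] 0.086
0.65 343 [0.66  0.023 0.081] 0.085
0.67 441 [0.68  0.022 0.08 ] 0.086
```

View pics/s5c.png

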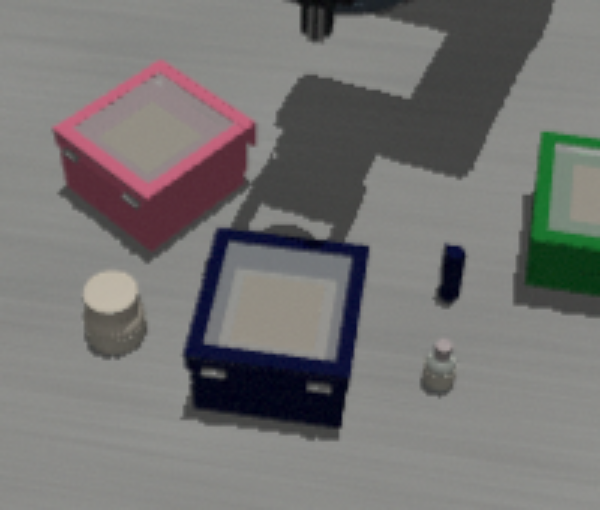

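The cover lies level at 81 mm with its rim at crop pixels (185–370, 230–370). The tub, vial and pen cap stand where they were, and the arm is clear of everything.

```bash
python3 -c "
from h import *
print(job_done())"
```

```text
the job is handed in; nothing more can be done
None
```

I pushed the drawer home to its stop, then eased the cover down until it lay level at about 81 mm; the trainer, tub, vial and pen cap look undisturbed in the last picture, and the job is handed in (no verdict was returned).

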